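# Clear the wheel stand and drop the spare wheel into it

## Robot

A 6-joint arm with a two-finger parallel gripper is mounted at the origin on the work surface. World frame = base frame: x ahead of the robot, y to its left, z up, the work surface at z = 0. Lengths are in m, angles in rad, forces in N, time in s.
With the tool pointing down it reaches from about 0.25 to 0.725 m from the base axis. Payload 4 kg.
Tool frame: the origin (TCP) lies on the centre line of the jaws, within the pads' length; the fingertips stand 17 mm ahead of it and the grasp point (between the pads) lies 2 mm behind it; z points along the fingers, y is the line along which they close (so a half turn about z gives the same grasp; the last joint's range is limited). The gripper opens to 85 mm and grips with 20 to 120 N. Pads are 22 mm wide; open, the fingers measure 114 mm over their backs; the gripper's body (76 mm by 85 mm) begins 54 mm behind the grasp point. The pads swing forward as they close: fully open they stand 13 mm farther back than shut.
Start: joints at [-1.321, 0.241, 0.005, 1.335, 0, 1.571], TCP at [0.124, -0.484, 0.248] pointing down, gripper open.
Joint ranges: [-2.72, 2.72], [-1.05, 1.87], [-1.09, 1.28], [-1.99, 2.15], [-1.42, 1.44], [-3.14, 3.14]. Speed limits (rad/s): [2.79, 2.79, 3.14, 3.14, 3.14, 3.14].

## Interface

Orientations are given as a unit quaternion [x, y, z, w].
In Python, from workcell import get_obs, imaging, order gives the robot as it stands.
- The arm moves only by the tool apply_moves, never from a script. Its argument "targets" is a list that holds one entry, the list of rows, each a list of 5 numbers: the shift along the world's x, y, z in units of 40 mm (1.0 is 40 mm), then the turn about the world's z in degrees, then the gripper command: -1 is shut, 1 is fully open, values between are in proportion. In form: [[[dx, dy, dz, turn, fingers], ...]]. A call has 1 to 8 rows; each row shifts and turns the commanded pose from where the row before left it; what a row does not reach is not made up. A row lasts 1/12 s, in which the tool goes at most 41.7 mm and 7.16 degrees, less where a joint would pass 70% of its speed; a pose out of reach is approached as far as the arm can. A call is refused whole if a number of a shift passes 1 or a number of a turn 7.16, either way. A call with a gripper value outside its range is refused whole. The fingers move at their own pace and stop on an object; the grip force is fixed at half the most. Time passes only in rows, so rows that do not move let the fingers close. It gives the time, the measured TCP pose, the force, the opening and the grip force at its end, in the units of the state.
- get_obs(): the state, without advancing time (a new reading comes with each control period).
- imaging.camera(name): name is "scene" or "top" or "wrist"; returns (picture, depth): 400x640x3 uint8, blue, green, red; 400x640 float32, m along the optical axis (not along the pixel's ray), 0 where there is no reading.
- imaging.get_calibration(name): a dict with "camera_matrix" (3x3 intrinsics, pixels), "k1" (the pictures are not rectified: a ray, as slopes to the right and down, at radius r is drawn at 1 + k1 r^2 times it, then the intrinsics apply), "eye" and "rotation" of the camera in the world; the wrist camera has in their place "hand_eye" (4x4, takes a point from camera to tool coordinates, whose origin is the TCP and whose axes are the flange's). Camera axes: x right, y down, z forward; pixel columns grow to the right and rows downward; lengths in m; the calibration is good to about 2 mm. A picture is of the moment at which its call begins: read the wrist's pose just before it. get_calibration takes no time and is no camera call.
- order.job_done(): hands the job in; it is judged then, once.
The state is a dict: "clock": time; "joint_pos": joint angles; "joint_vel": joint speeds; "tau": joint torques, N m; "eef_pos": TCP position; "tool_rot": TCP orientation; "ft_force": force on the tool from outside, world axes, zero at the start; "ft_torque": the same for the moment, N m; "grip_width": finger opening in m; "grasp_force": force on a finger pad.
Only numpy, scipy, OpenCV 4.12 (cv2) and the standard library are available. Lean on these libraries where they do the work, as an engineer would, in place of code of your own. Each camera call takes 0.05 s, during which the arm holds its last target. There are 200 camera calls.

## Task

First take the paint brush that lies across the two uprights of the wheel stand and lay it flat in the steel tray, without dropping it. Then lift the small wheel that has an axle sticking out on both sides up and off its peg and lower it upright into the stand until both ends of its axle rest fully on the bottoms of the open slots, lowering it all the way, not letting it drop. Leave the axleless wheel on its peg and do not disturb the bottle or the rubber block.

Things in the scene. Friction and masses are not known exactly. Their poses are not given: they have to be found in the camera images.
- wheel: Wheel to be fitted: black tyre, 124 mm diameter, 24 mm wide, flat sides; metal rim, 80 mm across inside; three spokes; hub 20 mm diameter, 36 mm long; steel axle 10 mm diameter, 84 mm long in all. About 0.35 kg. Origin at its centre, x along the axle; alike both ways round. Hangs by the inside of its rim on either peg, which passes between two spokes; centre 94 mm above the bench, tyre top 156 mm.
- wheel_end_a (a point): One end of the wheel's axle, on its axis, 42 mm from the wheel's centre along -x of wheel.
- wheel_end_b (a point): The other end of the axle, 42 mm from the wheel's centre along +x of wheel.
- plain_wheel: The other wheel, to be left hanging: no axle, only a dark bore; five spokes with the gap at the top; tyre 120 mm diameter, 28 mm wide. Origin at its centre, x axis along its bore. Hangs on the other peg, 140 mm beside the first.
- rack: Fixed steel rail on two posts, carrying two pegs. Origin on the bench, midway under the two wheels; the pegs point along its -x. The rail (320 mm long along its y, top at 141 mm) lies 85 mm behind the wheels at +x. May stand left or right on the bench, and yaws up to 0.3 rad either way.
- peg_a (a point): Top of the peg at -y of the rack where a wheel hangs, 134 mm above the bench. Both pegs are 8 mm thick, level, run on 55 mm along the rack's -x and end in an upturned lip, its top 10 mm above the peg's top, 51 to 59 mm out. A wheel lifted about 16 mm (13 to 19) clears the lip with its rim and the peg with its hub; slid out 110 mm or more along -x, its axle too is past the lip and it may rise.
- peg_b (a point): The same point of the peg at +y of the rack.
- stand: Fixed stand: grey base 130 x 100 x 10 mm, two steel uprights 6 mm thick (y), 44 mm wide (x), centred 28 mm either side of the middle along its y, 50 mm free between, tops 107 mm above the bench. Each has an upright slot open at the top, 13 mm wide, 23 mm at the flared mouth, bottom at 85 mm. The seated axle runs along the stand's y. Origin on the bench under the middle; yaw up to 0.4 rad.
- seat (a point): Where the wheel's centre is when the axle rests on both slot bottoms: on the stand's middle, 90 mm above the bench; axes as stand.
- brush: Flat paint brush lying across the tops of the uprights, roughly along the stand's y. 14 mm thick: wooden handle 24 mm wide from x = -100 to +20 mm, steel ferrule 38 mm wide, then rigid bristles 40 mm wide to x = +100 mm. Origin at the middle of its underside, near its balance point; x along it towards the bristles, z up. Grip it at the origin, across its y. About 0.1 kg.
- tray: Fixed open steel tray, 280 mm along its x, 170 mm along its y, 30 mm high, walls and floor 4 mm thick. Origin at the centre of its underside. On the other side of the stand from the rack.
- oil_bottle: Loose white bottle, 56 mm diameter, 150 mm tall, standing; not to be disturbed. Origin at the centre of its base.
- rubber_block: Loose black rubber cylinder, 56 mm diameter, 50 mm tall; not to be disturbed. Origin at the centre of its base.
Mind the look-alikes: they are no part of the job. Of the things that look like the brush, the larger one is meant. What is shaped like the wheel but blue is not meant.

How it is judged:
On the way, in this order (a step that is already met when the one before it is completed fails the run):
1. the brush lies flat in the tray, let go (x of brush in the frame of tray between -0.05 and 0.05 m and y of brush in the frame of tray between -0.065 and 0.065 m and z of brush in the frame of tray below 0.024 m and angle between the z axis of brush and the z axis of tray, either way round below 0.15 rad and contact force between the fingers and brush below 0.2 N and linear speed of brush below 0.03 m/s), for 0.2 s.
2. the wheel with the axle is off its peg, clear of the rack (contact force between wheel and rack below 0.1 N and distance between wheel and peg_a above 0.1 m and distance between wheel and peg_b above 0.1 m), for 0.2 s.
At the end, for the whole second after the job is handed in: Wheel within 3 mm of the seat across the slots, 10 mm along; both axle ends within 3 mm of seated height; axle within 0.06 rad. Brush flat in the tray (origin within 50 mm along, 65 mm across its centre). Both at rest. Other wheel, bottle and block within 25 mm of their places (x of wheel in the frame of seat between -0.003 and 0.003 m and y of wheel in the frame of seat between -0.01 and 0.01 m and z of wheel_end_a in the frame of seat between -0.003 and 0.003 m and z of wheel_end_b in the frame of seat between -0.003 and 0.003 m and angle between the x axis of wheel and the y axis of stand, either way round below 0.06 rad and x of brush in the frame of tray between -0.05 and 0.05 m and y of brush in the frame of tray between -0.065 and 0.065 m and z of brush in the frame of tray below 0.024 m and angle between the z axis of brush and the z axis of tray, either way round below 0.15 rad and linear speed of each of wheel, brush below 0.02 m/s and distance of each of plain_wheel, oil_bottle, rubber_block from where it was at the start of the episode below 0.025 m); the robot touches nothing.
It fails at once if the axleless wheel was moved or knocked off its peg (distance of plain_wheel from where it was at the start of the episode above 0.04 m).
It fails at once if the bottle or the rubber block was disturbed (distance of any of oil_bottle, rubber_block from where it was at the start of the episode above 0.03 m or angle between oil_bottle's own z axis and vertical above 0.5 rad).
It fails at once if the wheel was dropped into the stand (horizontal distance between wheel and seat below 0.04 m and height (world z) of wheel below 0.16 m and linear speed of wheel above 0.6 m/s).
It fails at once if the brush was dropped into the tray (horizontal distance between brush and tray below 0.12 m and height (world z) of brush below 0.1 m and linear speed of brush above 0.8 m/s).
It also fails if it takes over 69 s, if anything falls off the work surface, if the arm or the gripper's body presses on something with over 40 N, if the wrist force passes 120 N, or if a joint passes its speed limit or range.

## Working session

There is one attempt and no reset: what is moved stays moved. The work goes in short steps, Python scripts to look and compute and a tool call to move; the robot and the scene stay as the last step left them, time stands still between calls to the robot, and variables do not carry over. Pictures are saved under pics/ and viewed, at most 11 in all, crops included, and the job is handed in when it is done.

Besides the shell and the picture viewer there is one more tool, called after "Request:" in YAML: its name, and indented under it one key for each argument. apply_moves: Moves the arm, as the interface text tells. Its arguments: {"type":"object","properties":{"targets":{"type":"array","items":{"type":"array","items":{"type":"array","items":{"type":"number"}}}}},"required":["targets"]}

```bash
mkdir -p pics
cat > h.py <<'E'
import numpy as np, cv2
from workcell import get_obs, imaging, order
from scipy.spatial.transform import Rotation as R
def shot(name):
    o=get_obs(); im,d=imaging.camera(name); c=imaging.get_calibration(name)
    K=np.array(c["camera_matrix"]); k1=c["k1"]
    if name=="wrist":
        T=np.eye(4);T[:3,:3]=R.from_quat(o["tool_rot"]).as_matrix();T[:3,3]=o["eef_pos"]
        T=T@np.array(c["hand_eye"])
    else:
        T=np.eye(4);T[:3,:3]=np.array(c["rotation"]);T[:3,3]=c["eye"]
    v,u=np.mgrid[0:400,0:640].astype(np.float64)
    D=np.array([k1,0,0,0,0.])
    p=cv2.undistortPoints(np.stack([u.ravel(),v.ravel()],1)[:,None],K,D)[:,0]
    P=np.c_[p,np.ones(len(p))]*d.reshape(-1,1)
    W=(P@T[:3,:3].T+T[:3,3]).reshape(400,640,3); W[d==0]=np.nan
    return im,d,W
E
python3 - <<'E'
from h import *
for n in("top","scene"):
    im,d,W=shot(n); np.savez(n+"0.npz",im=im,W=W); cv2.imwrite(f"pics/{n}0.png",im)
    c=imaging.get_calibration(n); print(n,c["eye"],np.round(c["rotation"],2).tolist(),np.nanmin(W,(0,1)),np.nanmax(W,(0,1)))
E
```

```text
Traceback (most recent call last):
  File "h.py", line 11, in shot
    T=np.eye(4);T[:3,:3]=np.array(c["rotation"]);T[:3,3]=c["eye"]
                ~^^^^^^^
ValueError: could not broadcast input array from shape (4,) into shape (3,3)
```

```bash
sed -i 's/np.array(c\["rotation"\])/R.from_quat(c["rotation"]).as_matrix()/' h.py
python3 - <<'E'
from h import *
for n in("top","scene"):
    im,d,W=shot(n); np.savez(n+"0.npz",im=im,W=W); cv2.imwrite(f"pics/{n}0.png",im)
    c=imaging.get_calibration(n); print(n,c["eye"],np.round(c["rotation"],2).tolist(),np.nanmin(W,(0,1)),np.nanmax(W,(0,1)),np.nanmedian(W[...,2]))
print(get_obs())
E
```

```text
top [0.35400869 0.09775064 1.29895613] [-0.7, 0.71, -0.05, 0.04] [-0.19962785 -1.44893226 -0.77390731] [1.54438686 1.54435017 0.64104103] -0.0009381228263457553
scene [ 1.21522519 -0.50334083  1.05635419] [0.84, 0.41, -0.15, -0.33] [-1.36877325 -1.02261761 -0.7729873 ] [1.45229236 1.70853382 0.64230142] -0.0008706118851171674
{'clock': 0.15, 'joint_pos': array([-1.32099968e+00,  2.41256449e-01,  4.04110558e-03,  1.33521736e+00,
        8.30891433e-06,  1.57079715e+00]), 'joint_vel': array([-0.00024121, -0.00223534,  0.00500908, -0.00028443,  0.00016649,
       -0.00057646]), 'tau': array([ 1.40001002e-04, -3.72634900e+01,  2.52637947e+01,  1.24065691e-02,
        1.04885478e-05,  7.76906273e-07]), 'eef_pos': array([ 0.12349329, -0.48403989,  0.24761203]), 'tool_rot': array([ 9.92210058e-01,  1.24573396e-01, -9.78031781e-05, -8.12332963e-04]), 'ft_force': array([-0.08501651,  0.1415629 ,  0.82338359]), 'ft_torque': array([-0.03455938,  0.02465933,  0.02980678]), 'grasp_force': 0.0, 'grip_width': 0.08573475824023913}
```

View pics/top0.png

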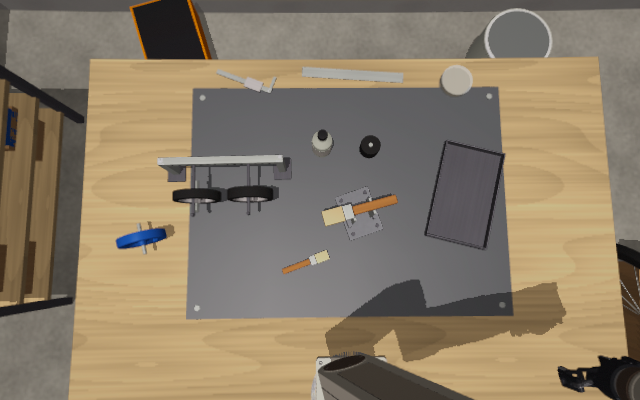

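View pics/scene0.png

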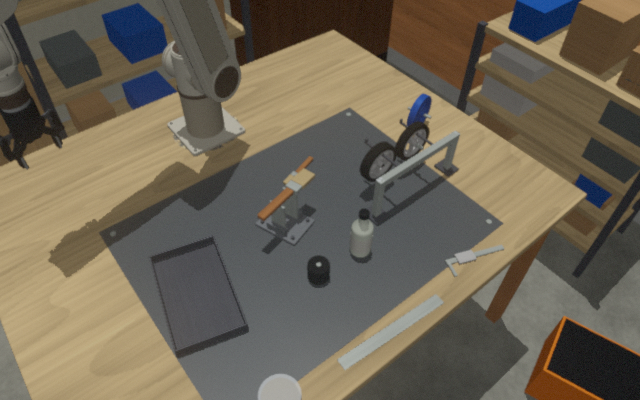

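The two brush-like things are at top (360,210), lying on the stand, and (305,262), smaller and on the bench. The meant brush is the larger one at (360,210). Wheel candidates are (197,195), (250,193) and a blue one at (141,238), which is excluded. I'll enlarge the pair and measure.

Run:
```python
from h import *
z=np.load("top0.npz");im,W=z["im"],z["W"]
s=np.load("scene0.npz");ims,Ws=s["im"],s["W"]
a=cv2.resize(im[140:225,150:300],(800,453),interpolation=cv2.INTER_CUBIC)[:300]
a=cv2.resize(im[145:225,150:300],(560,299),interpolation=cv2.INTER_CUBIC)
b=cv2.resize(ims[110:210,350:470],(360,300),interpolation=cv2.INTER_CUBIC)
b=cv2.resize(b,(360,299)); top=np.hstack([a,b])[:,:800]
c=cv2.resize(im[175:250,270:410],(560,300),interpolation=cv2.INTER_CUBIC)
e=cv2.resize(ims[150:250,250:330],(240,300),interpolation=cv2.INTER_CUBIC)
cv2.imwrite("pics/crop1.png",np.vstack([np.hstack([a,b[:,60:300]]),np.hstack([c,e])]))
def rect(m,n):
    p=W[m][:,:2]; p=p[np.isfinite(p).all(1)].astype(np.float32); r=cv2.minAreaRect(p); print(n,len(p),np.round(r[0],4),np.round(r[1],4),round(r[2],2), np.round(np.nanmedian(W[m],0),4))
v,u=np.mgrid[0:400,0:640]; Z=W[...,2]
def box(u0,u1,v0,v1): return (u>=u0)&(u<=u1)&(v>=v0)&(v<=v1)
rect(box(418,512,132,256)&(Z>.02)&(Z<.045),"trayrim")
rect(box(310,405,180,235)&(Z>.108)&(Z<.135),"brush")
rect(box(325,390,180,245)&(Z>.005)&(Z<.016),"base")
rect(box(150,295,150,170)&(Z>.13)&(Z<.15),"rail")
rect(box(165,224,180,210)&(Z>.13)&(Z<.165),"wheelL")
rect(box(224,280,180,210)&(Z>.13)&(Z<.165),"wheelR")
rect(box(310,334,125,158)&(Z>.03),"bottle")
rect(box(355,385,130,160)&(Z>.03),"block")
```

```text
trayrim 688 [ 0.5401 -0.3299] [0.173  0.2809] 75.69 [ 0.5414 -0.3444  0.0284]
brush 903 [ 0.4855 -0.0228] [0.0439 0.1999] 12.93 [0.4867 0.0007 0.1208]
base 1138 [ 0.4914 -0.0275] [0.1835 0.1884] 88.24 [ 0.4738 -0.0319  0.0095]
rail 1099 [0.6081 0.3383] [0.3204 0.0393] 89.8 [0.6137 0.3398 0.1409]
wheelL 486 [0.5286 0.405 ] [0.092  0.0753] 56.27 [0.5263 0.4027 0.1478]
wheelR 469 [0.5318 0.2646] [0.0761 0.0893] 38.78 [0.5302 0.2647 0.1469]
bottle 424 [0.6765 0.0744] [0.0533 0.0521] 87.23 [0.6685 0.0748 0.1028]
block 334 [ 0.6769 -0.0624] [0.0548 0.0546] 75.57 [ 0.6748 -0.0614  0.0497]
```

View pics/crop1.png

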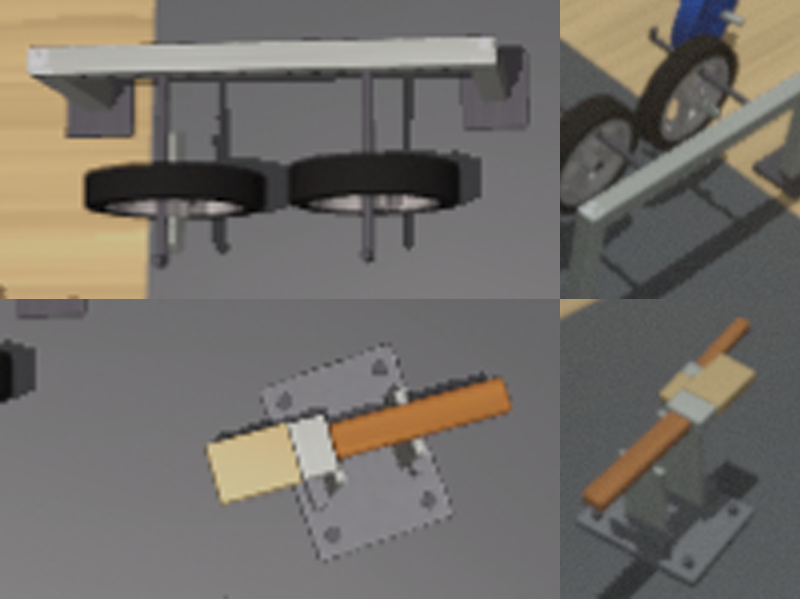

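The crop shows an axle stub beside the peg only on the left wheel, crop (175,150), top (197,195). The right wheel (250,193) has only its peg, so the left one, with a narrower tyre, is the one meant. The big brush lies on the stand. Moving over it now.

Request:
apply_moves:
  targets:
    - [[0.565, 0.72, 0, 5.54, 0.3], [0.565, 0.72, 0, 5.54, 0.3], [0.565, 0.72, 0, 5.54, 0.3], [0.565, 0.72, 0, 5.54, 0.3], [0.565, 0.72, 0, 5.54, 0.3], [0.565, 0.72, 0, 5.54, 0.3], [0.565, 0.72, 0, 5.54, 0.3], [0.565, 0.72, 0, 5.54, 0.3]]

```text
clock: 0.82
eef_pos: [0.3049, -0.2525, 0.2482]
tool_rot: [0.871, 0.492, 0.0, -0.0]
ft_force: [0.2, -0.6, -0.2]
grip_width: 0.0557
grasp_force: 0.0
```

Request:
apply_moves:
  targets:
    - [[0.565, 0.72, 0, 5.54, 0.3], [0.565, 0.72, 0, 5.54, 0.3], [0.565, 0.72, 0, 5.54, 0.3], [0.565, 0.72, 0, 5.54, 0.3], [0.565, 0.72, 0, 5.54, 0.3], [0.565, 0.72, 0, 5.54, 0.3], [0.565, 0.72, 0, 5.54, 0.3], [0.565, 0.72, 0, 5.54, 0.3]]

```text
clock: 1.48
eef_pos: [0.4858, -0.0219, 0.2481]
tool_rot: [0.621, 0.784, -0.0, -0.0]
ft_force: [0.3, -0.8, 0.5]
grip_width: 0.0555
grasp_force: 0.0
```

Request:
apply_moves:
  targets:
    - [[0, 0, 0, 0, 0.3], [0, 0, 0, 0, 0.3], [0, 0, 0, 0, 0.3]]

```text
clock: 1.73
eef_pos: [0.4846, -0.0237, 0.2478]
tool_rot: [0.623, 0.782, -0.001, -0.001]
ft_force: [-0.3, -0.6, -0.8]
grip_width: 0.0557
grasp_force: 0.0
```

```bash
cat >> h.py <<'E'
def yaw(o=None):
    o=o or get_obs(); X=R.from_quat(o["tool_rot"]).as_matrix()[:,0]; return np.degrees(np.arctan2(X[1],X[0]))
def rect(W,m,n):
    p=W[m]; p=p[np.isfinite(p).all(1)]; r=cv2.minAreaRect(p[:,:2].astype(np.float32)); print(n,len(p),np.round(r[0],4),np.round(r[1],4),round(r[2],2),np.round(np.median(p,0),4)); return r
E
python3 - <<'E'
from h import *
o=get_obs(); print(o["eef_pos"],yaw(o),o["joint_pos"])
im,d,W=shot("wrist"); np.savez("w1.npz",im=im,W=W); cv2.imwrite("pics/w1.png",im)
Z=W[...,2]; near=(np.hypot(W[...,0]-.4855,W[...,1]+.0228)<.13)
rect(W,near&(Z>.114)&(Z<.13),"brush")
g=im.astype(int); orange=(g[...,2]-g[...,0]>70)
rect(W,near&(Z>.114)&(Z<.13)&orange,"handle")
E
```

```text
[ 0.48458059 -0.02367727  0.24776513] 102.94933338072333 [-4.85840863e-02  2.12837537e-01 -3.22383695e-02  1.32749557e+00
 -4.03783316e-04  1.29620401e+00]
brush 6634 [ 0.484  -0.0224] [0.0399 0.1985] 14.46 [0.4792 0.0127 0.1209]
handle 2798 [ 0.4842 -0.0223] [0.0396 0.1985] 14.46 [ 0.4924 -0.0474  0.1207]
```

View pics/w1.png

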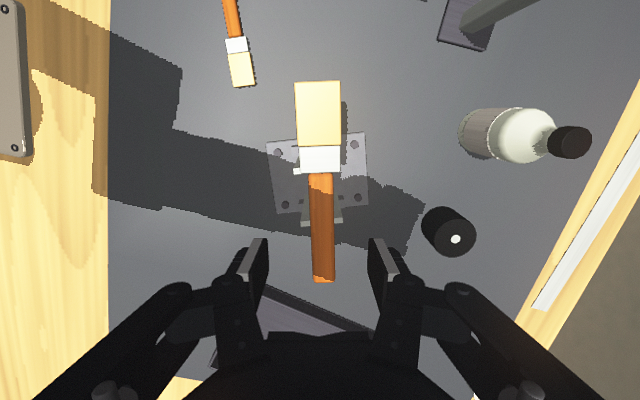

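The wrist view shows the brush centred under the jaws: handle (322,230), ferrule (320,158), bristles up. The jaws need a 1.5° turn, then I go down.

Request:
apply_moves:
  targets:
    - [[-0.01, 0.03, -0.6, 1.5, 0.0], [0, 0, -0.6, 0, 0.0], [0, 0, -0.6, 0, 0.0], [0, 0, -0.6, 0, 0.0], [0, 0, -0.4, 0, 0.0], [0, 0, -0.27, 0, 0.0], [0, 0, 0, 0, 0.0], [0, 0, 0, 0, 0.0]]

```text
clock: 2.45
eef_pos: [0.4838, -0.0236, 0.1254]
tool_rot: [0.614, 0.79, -0.0, -0.001]
ft_force: [-0.1, 0.1, 1.1]
grip_width: 0.0428
grasp_force: 0.0
```

Request:
apply_moves:
  targets:
    - [[0, 0, 0, 0, -1], [0, 0, 0, 0, -1], [0, 0, 0, 0, -1], [0, 0, 0, 0, -1], [0, 0, 0, 0, -1], [0, 0, 0, 0, -1], [0, 0, 0, 0, -1], [0, 0, 0, 0, -1]]

```text
clock: 3.12
eef_pos: [0.4858, -0.023, 0.1271]
tool_rot: [0.613, 0.79, 0.0, 0.002]
ft_force: [-1.3, -2.4, 6.1]
grip_width: 0.0227
grasp_force: 60.1
```

Request:
apply_moves:
  targets:
    - [[0, 0, 0.1, 0, -1], [0, 0, 0.2, 0, -1], [0, 0, 0.4, 0, -1], [0, 0, 0.5, 0, -1], [0, 0, 0.4, 0, -1], [0, -0.3, 0.2, 0, -1], [0, -0.3, 0, 2, -1], [0, -0.3, 0, 3, -1]]

```text
clock: 3.78
eef_pos: [0.4852, -0.0591, 0.1985]
tool_rot: [0.576, 0.817, 0.0, 0.001]
ft_force: [-0.1, -0.0, -0.9]
grip_width: 0.0224
grasp_force: 59.3
```

Request:
apply_moves:
  targets:
    - [[0.15, -0.6, 0, 5, -1], [0.15, -0.6, 0, 5, -1], [0.15, -0.6, 0, 5, -1], [0.15, -0.6, 0, 5, -1], [0.15, -0.6, 0, 5, -1], [0.15, -0.6, 0, 5, -1], [0.15, -0.6, 0, 5, -1], [0.15, -0.6, 0, 5, -1]]

```text
clock: 4.45
eef_pos: [0.5324, -0.2521, 0.1972]
tool_rot: [0.261, 0.965, 0.0, -0.0]
ft_force: [1.2, -0.5, 0.3]
grip_width: 0.022
grasp_force: 59.2
```

Request:
apply_moves:
  targets:
    - [[0.1, -0.6, 0, 5, -1], [0.06, -0.6, 0, 5, -1], [0, -0.4, 0, 4, -1], [0, -0.37, 0, 2.2, -1], [0, 0, 0, 0, -1], [0, 0, 0, 0, -1], [0, 0, 0, 0, -1]]

```text
clock: 5.03
eef_pos: [0.5388, -0.3289, 0.1971]
tool_rot: [0.125, 0.992, 0.0, -0.001]
ft_force: [-0.1, -0.8, -0.5]
grip_width: 0.0224
grasp_force: 59.2
```

Run:
```python
from h import *
o=get_obs(); print(o["eef_pos"],yaw(o),o["joint_pos"],o["grip_width"],o["ft_force"])
im,d,W=shot("scene"); i2,_,w2=shot("top")
a=cv2.resize(im[120:380,130:390],(400,400)); b=cv2.resize(i2[100:280,380:560],(400,400))
cv2.imwrite("pics/tr.png",np.hstack([a,b]))
Z=w2[...,2]
rect(w2,(abs(w2[...,0]-.54)<.22)&(abs(w2[...,1]+.33)<.15)&(Z>.024)&(Z<.036),"tray")
```

```text
[ 0.53877286 -0.32889079  0.19713019] 165.61209914083918 [-5.48261529e-01  5.28765348e-01  2.98349050e-01  1.34169849e+00
  4.35811602e-04 -2.97145119e-01] 0.022437684340438677 [-0.08662366 -0.78629798 -0.46575893]
tray 491 [ 0.5402 -0.3296] [0.173  0.2805] 75.78 [ 0.5126 -0.3062  0.0291]
```

View pics/tr.png

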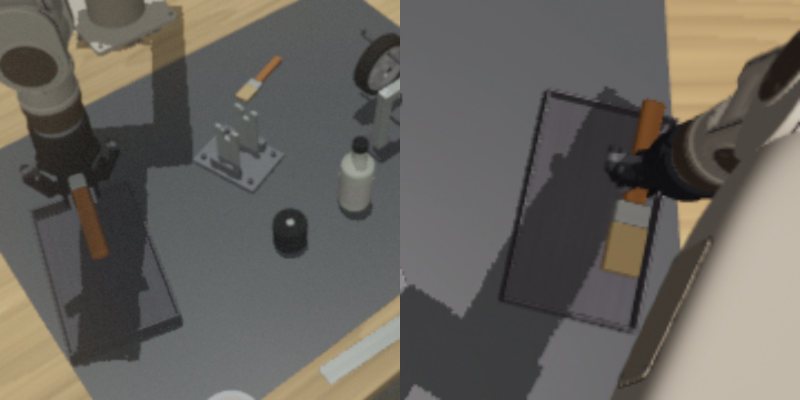

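The brush is held level and parallel to the tray, at right panel (630,190) with the tray centre offset only by parallax. Lowering it.

Request:
apply_moves:
  targets:
    - [[0, 0, -0.6, 0, -1], [0, 0, -0.7, 0, -1], [0, 0, -0.7, 0, -1], [0, 0, -0.7, 0, -1], [0, 0, -0.7, 0, -1], [0, 0, -0.5, 0, -1], [0, 0, -0.25, 0, -1], [0, 0, 0, 0, -1]]

```text
clock: 5.8
eef_pos: [0.5375, -0.3273, 0.0288]
tool_rot: [0.124, 0.992, 0.001, -0.003]
ft_force: [-0.8, 0.4, -1.5]
grip_width: 0.0223
grasp_force: 59.2
```

Request:
apply_moves:
  targets:
    - [[0, 0, -0.04, 0, -1], [0, 0, -0.04, 0, -1], [0, 0, 0, 0, -1], [0, 0, 0, 0, -1]]

```text
clock: 6.13
eef_pos: [0.5402, -0.3298, 0.0299]
tool_rot: [0.125, 0.992, -0.001, 0.001]
ft_force: [0.1, -0.5, -0.6]
grip_width: 0.0218
grasp_force: 59.2
```

Request:
apply_moves:
  targets:
    - [[0, 0, -0.05, 0, -1], [0, 0, -0.05, 0, -1], [0, 0, 0, 0, -1], [0, 0, 0, 0, -1]]

```text
clock: 6.47
eef_pos: [0.5391, -0.3293, 0.0243]
tool_rot: [0.125, 0.992, 0.0, -0.0]
ft_force: [0.5, -0.4, -1.4]
grip_width: 0.022
grasp_force: 59.2
```

Request:
apply_moves:
  targets:
    - [[0, 0, -0.04, 0, -1], [0, 0, 0, 0, -1], [0, 0, 0, 0, -1]]

```text
clock: 6.72
eef_pos: [0.5392, -0.3294, 0.0242]
tool_rot: [0.125, 0.992, -0.0, 0.0]
ft_force: [-3.3, 0.6, 8.1]
grip_width: 0.0223
grasp_force: 60.1
```

Contact at about 8 N, so I release and rise.

Request:
apply_moves:
  targets:
    - [[0, 0, 0, 0, 0.0], [0, 0, 0, 0, 0.0], [0, 0, 0, 0, 0.0], [0, 0, 0, 0, 0.0], [0, 0, 0, 0, 0.0], [0, 0, 0.1, 0, 0.0], [0, 0, 0.3, 0, 0.0], [0, 0, 0.6, 0, 0.0]]

```text
clock: 7.38
eef_pos: [0.5371, -0.328, 0.0606]
tool_rot: [0.125, 0.992, 0.001, -0.003]
ft_force: [-0.1, -0.5, 0.1]
grip_width: 0.0428
grasp_force: 0.0
```

Request:
apply_moves:
  targets:
    - [[0, 0, 0.8, 0, 0.0], [0, 0, 0.8, 0, 0.0], [0, 0, 0.8, 0, 0.0], [0, 0, 0.8, 0, 0.0], [0, 0, 0.8, 0, 0.0], [0, 0.2, 0.6, 0, 0.0], [-0.2, 0.8, 0.2, -5, 0.0], [-0.2, 0.8, 0, -5, 0.0]]

```text
clock: 8.05
eef_pos: [0.5247, -0.2583, 0.2593]
tool_rot: [0.214, 0.977, -0.001, 0.004]
ft_force: [1.0, 1.5, -0.1]
grip_width: 0.0429
grasp_force: 0.0
```

Request:
apply_moves:
  targets:
    - [[-0.2, 0.8, 0, -6, 0], [-0.2, 0.8, 0, -6, 0], [-0.2, 0.8, 0, -6, 0], [-0.2, 0.8, 0, -6, 0], [-0.2, 0.8, 0, -6, 0], [-0.2, 0.3, 0, -6, 0], [-0.1, 0.2, 0, -6, 0], [0, 0, 0, -6, 0]]

```text
clock: 8.72
eef_pos: [0.4703, -0.0754, 0.2563]
tool_rot: [0.591, 0.807, 0.001, 0.0]
ft_force: [0.5, 0.0, 1.0]
grip_width: 0.0429
grasp_force: 0.0
```

Request:
apply_moves:
  targets:
    - [[0, 0, 0, -3, 0.3], [0, 0, 0, 0, 0.3], [0, 0, 0, 0, 0.3]]

```text
clock: 8.97
eef_pos: [0.4713, -0.0772, 0.2557]
tool_rot: [0.611, 0.792, 0.0, 0.001]
ft_force: [-0.3, 0.4, -0.0]
grip_width: 0.0555
grasp_force: 0.0
```

Run:
```python
from h import *
o=get_obs(); print(o["clock"],o["eef_pos"],yaw(o),o["joint_pos"])
im,d,W=shot("wrist"); np.savez("w2.npz",im=im,W=W)
i2,_,w2=shot("top"); np.savez("t2.npz",im=i2,W=w2)
cv2.imwrite("pics/w2.png",np.hstack([cv2.resize(im,(480,300)),cv2.resize(i2[100:280,320:512],(320,300))]))
for n,w in(("w",W),("t",w2)):
    Z=w[...,2]; near=np.hypot(w[...,0]-.49,w[...,1]+.027)<.1
    rect(w,near&(Z>.102)&(Z<.112),n+" uprights"); rect(w,near&(Z>.006)&(Z<.014),n+" base")
g=i2.astype(int); Z=w2[...,2]
rect(w2,(g[...,2]-g[...,0]>40)&(abs(w2[...,0]-.54)<.2)&(abs(w2[...,1]+.33)<.12)&(Z<.06)&(Z>.01),"brush")
```

```text
8.9667 [ 0.47128576 -0.07723947  0.25569403] 104.7454524044265 [-1.62421941e-01  1.91864546e-01 -3.79094626e-02  1.33955107e+00
 -4.13744223e-05  1.15101724e+00]
w uprights 389 [ 0.4845 -0.0295] [0.0439 0.0623] 19.18 [ 0.4845 -0.0113  0.1066]
w base 5726 [ 0.4838 -0.0294] [0.1293 0.1003] 19.13 [ 0.4798 -0.0275  0.0099]
t uprights 53 [ 0.4884 -0.0299] [0.0424 0.0623] 19.08 [ 0.4886 -0.0101  0.1068]
t base 1119 [ 0.4958 -0.0275] [0.1749 0.1763] 72.06 [ 0.485  -0.0309  0.01  ]
brush 0 [0. 0.] [0. 0.] 0.0 [nan nan nan]
  return _methods._mean(a, axis=axis, dtype=dtype,
  ret = um.true_divide(
```

View pics/w2.png

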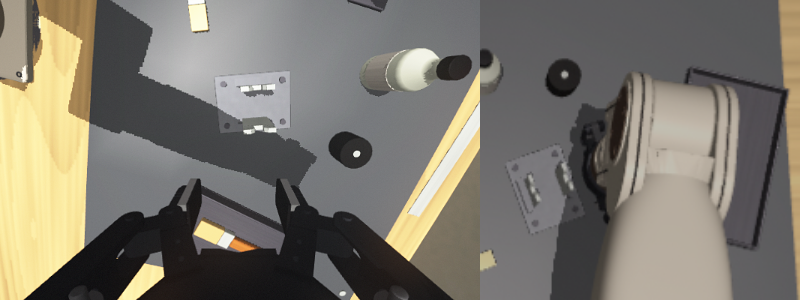

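Wrist view: the stand is free at (252,105), the brush lies in the tray at (230,240), and the stand yaw is 19.15°. Going to the wheel.

Request:
apply_moves:
  targets:
    - [[0.1, 0.82, 0.1, -1, 0.15], [0.1, 0.82, 0.1, -1, 0.15], [0.1, 0.82, 0.1, -1, 0.15], [0.1, 0.82, 0.1, -1, 0.15], [0.1, 0.82, 0.1, -1, 0.15], [0.1, 0.82, 0.1, -1, 0.15], [0.1, 0.82, 0.1, -1, 0.15], [0.1, 0.82, 0.1, -1, 0.15]]

```text
clock: 9.73
eef_pos: [0.5033, 0.1865, 0.287]
tool_rot: [0.665, 0.747, 0.0, 0.0]
ft_force: [0.1, -0.6, -0.1]
grip_width: 0.0489
grasp_force: 0.0
```

Request:
apply_moves:
  targets:
    - [[0.1, 0.8, 0.1, -1, 0.15], [0.1, 0.8, 0.1, -1, 0.15], [0.1, 0.8, 0.1, -2, 0.15], [0.1, 0.8, 0, -2, 0.15], [0.1, 0.8, 0, -1, 0.15], [0, 0, 0, 0, 0.15], [0, 0, 0, 0, 0.15], [0, 0, 0, 0, 0.15]]

```text
clock: 10.4
eef_pos: [0.5231, 0.3448, 0.2982]
tool_rot: [0.709, 0.705, -0.001, 0.0]
ft_force: [0.4, 0.0, 0.3]
grip_width: 0.0489
grasp_force: 0.0
```

Run:
```python
from h import *
o=get_obs(); print(o["clock"],o["eef_pos"],yaw(o),o["joint_pos"])
im,d,W=shot("wrist"); np.savez("w3.npz",im=im,W=W)
i2,_,w2=shot("top"); np.savez("t3.npz",im=i2,W=w2)
cv2.imwrite("pics/w3.png",np.hstack([cv2.resize(im,(480,300)),cv2.resize(i2[110:270,380:550],(320,300))]))
g=im.astype(int); dark=g.max(2)<70
for n,w in(("w",W),("t",w2)):
    Z=w[...,2]; near=np.hypot(w[...,0]-.528,w[...,1]-.405)<.07
    rect(w,near&(Z>.145)&(Z<.162),n+" tyretop")
    rect(w,(abs(w[...,0]-.612)<.05)&(w[...,1]>.2)&(Z>.13)&(Z<.15),n+" rail")
    nR=np.hypot(w[...,0]-.53,w[...,1]-.265)<.07
    rect(w,nR&(Z>.145)&(Z<.162),n+" other")
Z=w2[...,2]
for n,w in(("t",w2),):
    near=np.hypot(w[...,0]-.4845,w[...,1]+.0295)<.1
    rect(w,near&(Z>.102)&(Z<.112),n+" uprights"); rect(w,near&(Z>.006)&(Z<.014),n+" base")
g=i2.astype(int)
rect(w2,(g[...,2]-g[...,0]>30)&(abs(w2[...,0]-.54)<.15)&(abs(w2[...,1]+.33)<.1)&(Z<.06)&(Z>.01),"brush")
```

```text
10.4 [0.52312906 0.34476187 0.2982026 ] 89.69217508963236 [ 5.82871924e-01  4.98213442e-01  5.08610599e-01  1.58249382e+00
 -3.70441848e-04  2.15904150e+00]
w tyretop 1810 [0.5242 0.4057] [0.0241 0.0723] 1.01 [0.5238 0.4084 0.1533]
w rail 5607 [0.5911 0.3681] [0.0618 0.2589] 1.03 [0.6089 0.4025 0.1407]
w other 1223 [0.5278 0.2677] [0.0274 0.0656] 0.82 [0.5279 0.2721 0.1518]
t tyretop 0 [0. 0.] [0. 0.] 0.0 [nan nan nan]
t rail 634 [0.5952 0.2914] [0.1797 0.0653] 89.14 [0.6139 0.2823 0.1405]
t other 272 [0.5313 0.2639] [0.071  0.0268] 89.66 [0.531  0.265  0.1514]
t uprights 48 [ 0.4886 -0.0296] [0.0421 0.0625] 18.36 [ 0.4886 -0.0103  0.1071]
t base 1112 [ 0.49   -0.0418] [0.1896 0.1714] 25.73 [ 0.4853 -0.0306  0.01  ]
brush 649 [ 0.5409 -0.3291] [0.0427 0.1994] 75.17 [ 0.5329 -0.3265  0.0176]
  return _methods._mean(a, axis=axis, dtype=dtype,
  ret = um.true_divide(
```

View pics/w3.png

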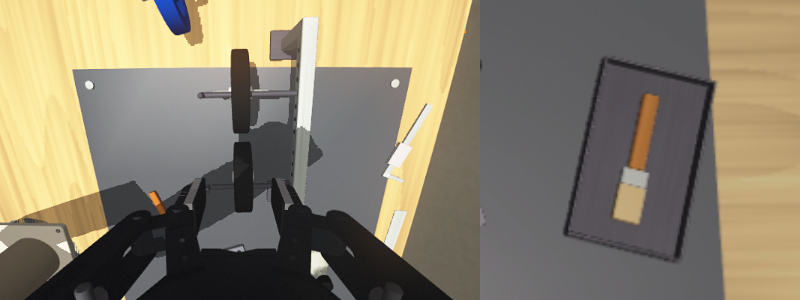

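The wheel with the axle is at wrist (240,92), axle beside the peg, and the brush lies in the tray centre (right panel (637,160)). Moving over the tyre, then down.

Request:
apply_moves:
  targets:
    - [[0.02, 0.4, 0, 0.8, 0.15], [0.02, 0.6, 0, 0, 0.15], [0.02, 0.45, 0, 0, 0.15], [0.01, 0.07, -0.5, 0, 0.15], [0, 0, -0.8, 0, 0.15], [0, 0, -0.7, 0, 0.15], [0, 0, -0.3, 0, 0.15], [0, 0, 0, 0, 0.15]]

```text
clock: 11.17
eef_pos: [0.5245, 0.4031, 0.2028]
tool_rot: [0.705, 0.709, -0.004, -0.0]
ft_force: [-0.6, -1.7, -0.3]
grip_width: 0.0489
grasp_force: 0.0
```

Request:
apply_moves:
  targets:
    - [[0, 0, 0, 0, 0.15], [0, 0, 0, 0, 0.15]]

```text
clock: 11.33
eef_pos: [0.527, 0.4056, 0.2089]
tool_rot: [0.705, 0.709, 0.002, 0.0]
ft_force: [0.2, 0.4, 0.5]
grip_width: 0.0492
grasp_force: 0.0
```

Run:
```python
from h import *
o=get_obs(); print(o["clock"],o["eef_pos"],yaw(o),o["joint_pos"],o["ft_force"])
im,d,W=shot("wrist"); i2,_,w2=shot("scene")
cv2.imwrite("pics/w4.png",np.hstack([cv2.resize(im,(480,300)),cv2.resize(i2[80:200,340:468],(320,300))]))
```

```text
11.3333 [0.52699729 0.40561121 0.20886635] 90.38741685146788 [ 6.55988990e-01  5.93564929e-01  4.37695471e-01  1.41181637e+00
 -4.83028155e-05  2.22002585e+00] [0.21582849 0.38835693 0.50385386]
```

View pics/w4.png

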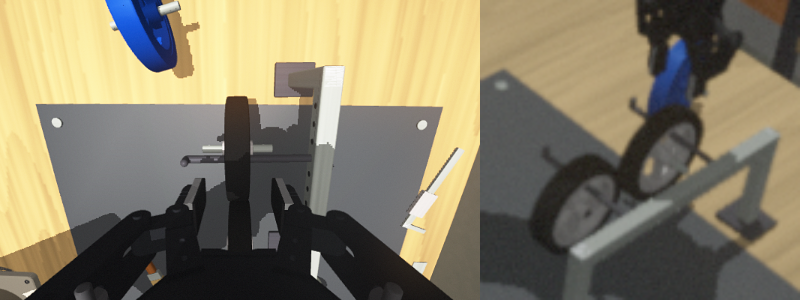

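The tyre at wrist (237,150) stands midway between the open jaws, the axle (237,148) confirms the wheel. Going down and closing.

Request:
apply_moves:
  targets:
    - [[0, 0, -0.4, 0, 0.15], [0, 0, -0.4, 0, 0.15], [0, 0, -0.3, 0, 0.15], [0, 0, -0.17, 0, 0.15], [0, 0, 0, 0, 0.15], [0, 0, 0, 0, 0.15]]

```text
clock: 11.93
eef_pos: [0.5263, 0.4061, 0.1567]
tool_rot: [0.704, 0.71, 0.0, 0.0]
ft_force: [0.3, 0.4, -0.2]
grip_width: 0.049
grasp_force: 0.0
```

Request:
apply_moves:
  targets:
    - [[0, 0, 0, 0, -0.2], [0, 0, 0, 0, -0.3], [0, 0, 0, 0, -0.4], [0, 0, 0, 0, -1], [0, 0, 0, 0, -1], [0, 0, 0, 0, -1], [0, 0, 0, 0, -1], [0, 0, 0, 0, -1]]

```text
clock: 12.6
eef_pos: [0.5265, 0.4063, 0.1572]
tool_rot: [0.704, 0.71, 0.001, 0.0]
ft_force: [-0.1, -0.5, 5.3]
grip_width: 0.0226
grasp_force: 60.5
```

Request:
apply_moves:
  targets:
    - [[0, 0, 0.1, 0, -1], [0, 0, 0.1, 0, -1], [0, 0, 0.1, 0, -1], [0, 0, 0.1, 0, -1], [0, 0, 0, 0, -1], [0, 0, 0, 0, -1], [0, 0, 0, 0, -1]]

```text
clock: 13.18
eef_pos: [0.5259, 0.4058, 0.1715]
tool_rot: [0.704, 0.71, -0.0, -0.0]
ft_force: [-0.5, 0.0, -3.6]
grip_width: 0.0222
grasp_force: 59.5
```

Request:
apply_moves:
  targets:
    - [[0, 0, 0.03, 0, -1], [-0.2, 0, 0, 0, -1], [-0.3, 0, 0, 0, -1], [-0.3, 0, 0, 0, -1], [-0.3, 0, 0, 0, -1], [-0.2, 0, 0, 0, -1], [0, 0, 0, 0, -1]]

```text
clock: 13.77
eef_pos: [0.4718, 0.406, 0.1733]
tool_rot: [0.704, 0.71, -0.001, -0.0]
ft_force: [-0.9, -1.0, -3.9]
grip_width: 0.0226
grasp_force: 59.6
```

Request:
apply_moves:
  targets:
    - [[-0.3, 0, 0, 0, -1], [-0.4, 0, 0, 0, -1], [-0.4, 0, 0, 0, -1], [-0.4, 0, 0, 0, -1], [-0.3, 0, 0, 0, -1], [0, 0, 0, 0, -1], [0, 0, 0, 0, -1]]

```text
clock: 14.35
eef_pos: [0.4022, 0.4061, 0.1735]
tool_rot: [0.704, 0.71, 0.001, 0.0]
ft_force: [0.8, -0.1, -4.2]
grip_width: 0.0226
grasp_force: 59.8
```

Off the peg, well past the lip. Raising, then across while turning -71.3°.

Request:
apply_moves:
  targets:
    - [[-0.1, 0, 0.2, 0, -1], [0, 0, 0.5, 0, -1], [0, 0, 0.6, 0, -1], [0, 0, 0.6, 0, -1], [0, 0, 0.6, 0, -1], [0, 0, 0.5, 0, -1], [0, 0, 0.2, 0, -1], [0, -0.2, 0, 0, -1]]

```text
clock: 15.02
eef_pos: [0.3995, 0.3997, 0.3038]
tool_rot: [0.704, 0.71, 0.003, -0.0]
ft_force: [0.4, 0.2, -3.6]
grip_width: 0.0229
grasp_force: 59.8
```

Request:
apply_moves:
  targets:
    - [[0.05, -0.4, 0, -2, -1], [0.15, -0.6, 0, -4, -1], [0.15, -0.6, 0, -4, -1], [0.15, -0.6, 0, -4, -1], [0.15, -0.6, 0, -4, -1], [0.15, -0.6, 0, -4, -1], [0.15, -0.6, 0, -4, -1], [0.15, -0.6, 0, -4, -1]]

```text
clock: 15.68
eef_pos: [0.4414, 0.2117, 0.2994]
tool_rot: [0.865, 0.502, -0.001, 0.0]
ft_force: [1.1, 0.3, -3.3]
grip_width: 0.0226
grasp_force: 59.8
```

Request:
apply_moves:
  targets:
    - [[0.15, -0.6, 0, -4, -1], [0.15, -0.6, 0, -4, -1], [0.15, -0.6, 0, -4, -1], [0.15, -0.6, 0, -4, -1], [0.15, -0.6, 0, -4, -1], [0.15, -0.6, 0, -4, -1], [0.15, -0.6, 0, -4, -1], [0.1, -0.6, 0, -4, -1]]

```text
clock: 16.35
eef_pos: [0.4874, 0.02, 0.2994]
tool_rot: [0.97, 0.244, -0.001, -0.0]
ft_force: [-0.0, 0.8, -3.1]
grip_width: 0.0226
grasp_force: 59.8
```

Request:
apply_moves:
  targets:
    - [[0, -0.5, 0, -4, -1], [0, -0.4, 0, -4, -1], [0, -0.2, 0, -1.3, -1], [0, 0, 0, 0, -1], [0, 0, 0, 0, -1], [0, 0, 0, 0, -1]]

```text
clock: 16.85
eef_pos: [0.4877, -0.0214, 0.3006]
tool_rot: [0.986, 0.167, -0.0, -0.0]
ft_force: [-0.1, -1.5, -3.9]
grip_width: 0.0225
grasp_force: 59.8
```

Run:
```python
from h import *
o=get_obs(); print(o["clock"],o["eef_pos"],yaw(o),o["joint_pos"],o["ft_force"])
im,d,W=shot("wrist"); np.savez("w5.npz",im=im,W=W); i2,_,w2=shot("scene"); np.savez("s5.npz",im=i2,W=w2)
cv2.imwrite("pics/w5.png",np.hstack([cv2.resize(im,(480,300)),cv2.resize(i2[110:260,220:380],(320,300),interpolation=cv2.INTER_CUBIC)]))
```

```text
16.85 [ 0.48770399 -0.0214284   0.30063793] 19.24305061598614 [-4.42386350e-02  2.01344557e-01  9.01100468e-02  1.46045916e+00
  5.61547614e-04  2.76149944e+00] [-0.10874911 -1.45739263 -3.92811366]
```

View pics/w5.png

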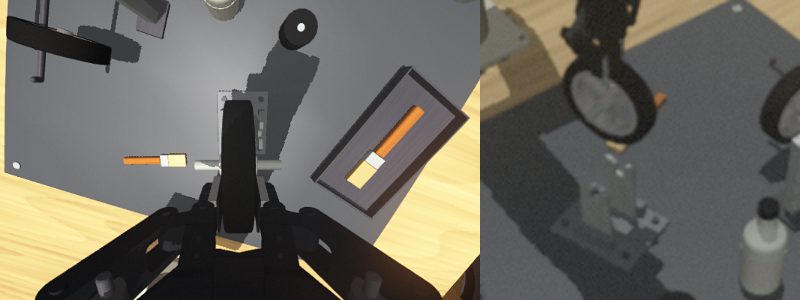

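The wheel is held upright over the stand; axle ends at wrist (205,163) and (272,163), base behind it at (240,110). I'll measure the axle and stand offset in the same frames.

Run:
```python
from h import *
a=np.radians(19.15); c,s=np.cos(a),np.sin(a); o=np.array([.4877,-.0214])
S=np.array([[c,s],[-s,c]])
def st(p): return (p[:,:2]-o)@S.T
for f in("w5","s5"):
    W=np.load(f+".npz")["W"]; Z=W[...,2]; near=np.hypot(W[...,0]-.487,W[...,1]+.025)<.11
    for n,lo,hi in(("base",.006,.014),("utop",.103,.111),("axle",.236,.248),("tyre",.285,.31)):
        m=near&(Z>lo)&(Z<hi); p=W[m]; q=st(p)
        if n=="axle":
            k=(abs(q[:,1])>.02)&(abs(q[:,1])<.046)&(abs(q[:,0])<.03); p,q=p[k],q[k]
            for sg in(1,-1):
                t=q[q[:,1]*sg>0]
                if len(t): print(f,n,sg,len(t),np.round(np.percentile(t,[2,50,98],axis=0)*1000,1).tolist(), round(p[q[:,1]*sg>0][:,2].max(),4))
        elif len(p): print(f,n,len(p),np.round(np.percentile(q,[1,50,99],axis=0)*1000,1).tolist()); 
        if n in("base",) and len(p)>5: print(cv2.minAreaRect(p[:,:2].astype(np.float32)))
        if n=="utop" and len(p)>5:
            for sg in(1,-1):
                t=q[(q[:,1]-(-6))*sg>0]; 
                if len(t): print("  up",sg,len(t),np.round(np.percentile(t,[2,50,98],axis=0)*1000,1).tolist())
```

```text
w5 base 1698 [[-68.2, -56.2], [38.1, -24.1], [59.4, 43.1]]
((0.4847797751426697, -0.029370568692684174), (0.1295425295829773, 0.10024017840623856), 19.320993423461914)
w5 utop 119 [[-27.0, -37.1], [-13.0, -34.6], [16.5, -31.6]]
  up 1 119 [[-26.8, -37.1], [-13.0, -34.6], [16.5, -31.8]]
w5 axle 1 432 [[-6.1, 20.4], [-0.4, 31.2], [2.8, 42.1]] 0.244
w5 axle -1 379 [[-5.1, -40.5], [0.1, -30.4], [3.3, -20.5]] 0.2438
w5 tyre 6544 [[-37.9, -22.5], [8.8, 0.8], [36.9, 23.4]]
s5 base 767 [[-69.2, -60.4], [23.5, -15.9], [61.5, 41.8]]
((0.4851107597351074, -0.01864384114742279), (0.18422898650169373, 0.18465329706668854), 75.93338012695312)
s5 utop 57 [[-26.6, -41.3], [-11.9, -32.0], [18.3, 24.8]]
  up 1 57 [[-26.5, -41.3], [-11.9, -32.0], [17.7, 24.5]]
s5 axle -1 38 [[-5.2, -43.1], [1.0, -32.9], [4.4, -21.0]] 0.2472
s5 tyre 287 [[-36.4, -26.4], [10.3, -6.6], [41.5, 22.9]]
```

The wrist gives the same stand centre at two yaws, so I trust it. Axle offset from the slots: -4.5 mm along stand x, -7 mm along y. Correcting and lowering to just above the mouths.

Request:
apply_moves:
  targets:
    - [[-0.047, -0.207, 0, 0, -1], [0, 0, -0.3, 0, -1], [0, 0, -0.5, 0, -1], [0, 0, -0.5, 0, -1], [0, 0, -0.5, 0, -1], [0, 0, -0.5, 0, -1], [0, 0, -0.4, 0, -1], [0, 0, -0.15, 0, -1]]

```text
clock: 17.62
eef_pos: [0.4844, -0.0302, 0.1846]
tool_rot: [0.986, 0.167, -0.002, -0.0]
ft_force: [-1.2, 0.0, -3.2]
grip_width: 0.0224
grasp_force: 59.7
```

Request:
apply_moves:
  targets:
    - [[0, 0, 0, 0, -1], [0, 0, 0, 0, -1], [0, 0, 0, 0, -1]]

```text
clock: 17.87
eef_pos: [0.4871, -0.0304, 0.1885]
tool_rot: [0.986, 0.167, 0.001, 0.0]
ft_force: [0.0, 0.7, -2.8]
grip_width: 0.0227
grasp_force: 59.7
```

Run:
```python
from h import *
ob=get_obs(); print(ob["clock"],ob["eef_pos"],yaw(ob),ob["ft_force"])
im,d,WW=shot("wrist"); i2,_,w2=shot("scene")
cv2.imwrite("pics/w6.png",np.hstack([cv2.resize(im[60:310,120:520],(480,300)),cv2.resize(i2[150:270,240:368],(320,300),interpolation=cv2.INTER_CUBIC)]))
a=np.radians(19.2); c,s=np.cos(a),np.sin(a); o=ob["eef_pos"][:2]; S=np.array([[c,s],[-s,c]])
for f,W in(("w",WW),("s",w2)):
    Z=W[...,2]; q=(W[...,:2]-o)@S.T
    for sg in(1,-1):
        b=(q[...,1]*sg>.017)&(q[...,1]*sg<.05)&(abs(q[...,0])<.035)
        for n,lo,hi in(("utop",.104,.110),("axle",.116,.135)):
            t=np.c_[q[b&(Z>lo)&(Z<hi)],Z[b&(Z>lo)&(Z<hi)]]
            if len(t)>5: print(f,n,sg,len(t),np.round(np.percentile(t,[2,50,98],axis=0)*1000,1).tolist())
```

```text
17.8667 [ 0.48710832 -0.03040602  0.18845063] 19.16923383111384 [ 0.0312432   0.69508983 -2.84787622]
w utop 1 198 [[-23.4, 26.5, 104.5], [10.9, 29.4, 107.1], [20.4, 32.1, 108.4]]
w axle 1 507 [[-6.1, 17.2, 123.7], [0.1, 29.5, 129.5], [6.2, 41.9, 134.4]]
w utop -1 196 [[-23.3, -29.4, 104.6], [10.6, -26.7, 107.1], [20.2, -23.4, 108.3]]
w axle -1 436 [[-5.6, -40.4, 125.2], [0.2, -28.9, 129.2], [3.5, -17.7, 131.1]]
s utop -1 18 [[-22.2, -31.9, 104.3], [13.2, -29.0, 106.4], [22.2, -24.6, 109.3]]
s axle -1 45 [[-7.8, -43.0, 116.9], [1.1, -28.2, 129.0], [7.6, -17.1, 132.5]]
```

View pics/w6.png

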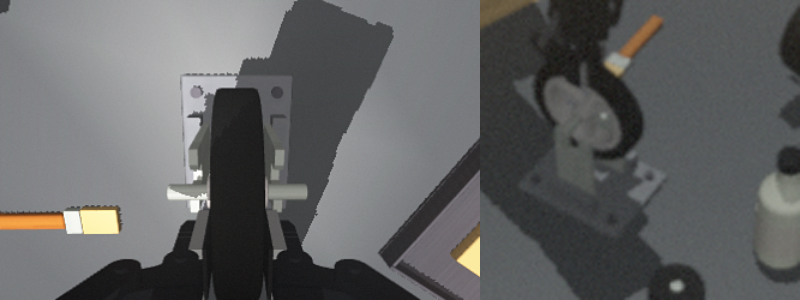

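The axle (wrist crop (237,191)) stands over both slots; a 1 mm correction remains. Lowering in steps while watching the force.

Request:
apply_moves:
  targets:
    - [[-0.028, -0.01, -0.1, 0, -1], [0, 0, -0.15, 0, -1], [0, 0, -0.15, 0, -1], [0, 0, -0.15, 0, -1], [0, 0, 0, 0, -1], [0, 0, 0, 0, -1]]

```text
clock: 18.47
eef_pos: [0.4853, -0.0306, 0.1646]
tool_rot: [0.986, 0.166, 0.0, -0.0]
ft_force: [2.2, 0.8, -5.6]
grip_width: 0.0225
grasp_force: 59.7
```

Request:
apply_moves:
  targets:
    - [[0, 0, -0.07, 0, -1], [0, 0, -0.07, 0, -1], [0, 0, -0.07, 0, -1], [0, 0, 0, 0, -1], [0, 0, 0, 0, -1]]

```text
clock: 18.88
eef_pos: [0.4853, -0.0307, 0.1565]
tool_rot: [0.986, 0.166, 0.0, -0.0]
ft_force: [3.1, 1.0, -7.0]
grip_width: 0.0226
grasp_force: 59.5
```

Request:
apply_moves:
  targets:
    - [[0.015, 0.005, -0.04, 0, -1], [0, 0, -0.04, 0, -1], [0, 0, 0, 0, -1], [0, 0, 0, 0, -1]]

```text
clock: 19.22
eef_pos: [0.4855, -0.0305, 0.1533]
tool_rot: [0.986, 0.166, -0.0, -0.0]
ft_force: [1.3, 1.7, -4.3]
grip_width: 0.0226
grasp_force: 59.7
```

Request:
apply_moves:
  targets:
    - [[0, 0, -0.03, 0, -1], [0, 0, 0, 0, -1], [0, 0, 0, 0, -1]]

```text
clock: 19.47
eef_pos: [0.4857, -0.0305, 0.1531]
tool_rot: [0.986, 0.166, 0.0, 0.0]
ft_force: [-0.3, 0.9, 3.7]
grip_width: 0.0225
grasp_force: 60.7
```

Request:
apply_moves:
  targets:
    - [[0, 0, -0.03, 0, -1], [0, 0, 0, 0, -1], [0, 0, 0, 0, -1]]

```text
clock: 19.72
eef_pos: [0.4859, -0.0305, 0.153]
tool_rot: [0.986, 0.166, 0.001, 0.0]
ft_force: [-2.9, 1.5, 10.8]
grip_width: 0.0223
grasp_force: 61.8
```

Run:
```python
from h import *
ob=get_obs(); print(ob["clock"],ob["eef_pos"],yaw(ob),ob["ft_force"])
im,d,WW=shot("wrist"); i2,_,w2=shot("scene")
cv2.imwrite("pics/w7.png",np.hstack([cv2.resize(im[60:310,120:520],(480,300)),cv2.resize(i2[150:270,240:368],(320,300),interpolation=cv2.INTER_CUBIC)]))
a=np.radians(19.2); c,s=np.cos(a),np.sin(a); o=ob["eef_pos"][:2]; S=np.array([[c,s],[-s,c]])
for f,W in(("w",WW),("s",w2)):
    Z=W[...,2]; q=(W[...,:2]-o)@S.T
    for sg in(1,-1):
        b=(q[...,1]*sg>.034)&(q[...,1]*sg<.043)&(abs(q[...,0])<.009)&(Z>.07)&(Z<.11)
        t=np.c_[q[b],Z[b]]
        if len(t)>5: print(f,sg,len(t),np.round(np.percentile(t,[2,50,95],axis=0)*1000,1).tolist())
```

```text
19.7167 [ 0.48591887 -0.03047383  0.152964  ] 19.160963847181186 [-2.89374453  1.4971432  10.75241637]
w 1 156 [[-5.6, 34.2, 90.3], [-0.4, 38.3, 94.0], [2.7, 42.2, 95.6]]
w -1 135 [[-6.0, -40.7, 88.9], [-0.2, -37.5, 93.8], [3.0, -34.3, 95.0]]
s -1 16 [[-5.3, -42.5, 85.8], [-0.6, -40.6, 92.7], [3.0, -35.6, 97.9]]
```

View pics/w7.png

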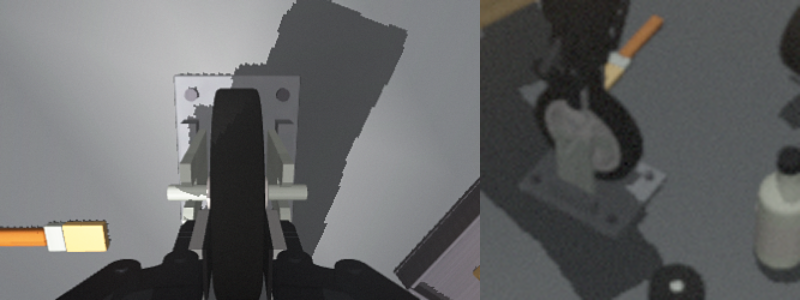

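The axle is in both slots (crop (180,191), (295,191)), with both tops at about 95 mm, so it is seated. Releasing and rising.

Request:
apply_moves:
  targets:
    - [[0, 0, 0.02, 0, -0.4], [0, 0, 0, 0, -0.2], [0, 0, 0, 0, 0.1], [0, 0, 0, 0, 0.15], [0, 0, 0, 0, 0.15], [0, 0, 0, 0, 0.15], [0, 0, 0.1, 0, 0.15], [0, 0, 0.2, 0, 0.15]]

```text
clock: 20.48
eef_pos: [0.4848, -0.0305, 0.1633]
tool_rot: [0.986, 0.166, -0.001, -0.0]
ft_force: [0.5, 0.2, 0.4]
grip_width: 0.0491
grasp_force: 0.0
```

Request:
apply_moves:
  targets:
    - [[0, 0, 0.4, 0, 0.15], [0, 0, 0.6, 0, 0.15], [0, 0, 0.6, 0, 0.15], [0, 0, 0.6, 0, 0.15], [0, 0, 0.6, 0, 0.15], [0, 0, 0.3, 0, 0.15], [0, 0, 0, 0, 0.15], [0, 0, 0, 0, 0.15]]

```text
clock: 21.15
eef_pos: [0.486, -0.0306, 0.2888]
tool_rot: [0.986, 0.166, 0.001, 0.0]
ft_force: [-0.5, 0.1, -0.3]
grip_width: 0.0492
grasp_force: 0.0
```

Run:
```python
from h import *
ob=get_obs(); print(ob["clock"],ob["eef_pos"],yaw(ob),ob["ft_force"],ob["grasp_force"])
im,d,W=shot("wrist")
a=np.radians(19.2); c,s=np.cos(a),np.sin(a); o=np.array([.4848,-.0295]); S=np.array([[c,s],[-s,c]])
Z=W[...,2]; q=(W[...,:2]-o)@S.T
for sg in(1,-1):
    b=(q[...,1]*sg>.034)&(q[...,1]*sg<.044)&(abs(q[...,0])<.009)&(Z>.07)&(Z<.11); t=np.c_[q[b],Z[b]]
    print(sg,len(t),np.round(np.percentile(t,[2,50,95],axis=0)*1000,1).tolist())
rect(W,(np.hypot(q[...,0],q[...,1])<.07)&(Z>.14)&(Z<.16),"tyre")
```

```text
21.15 [ 0.48604131 -0.03058687  0.2888306 ] 19.15072623887257 [-0.5315009   0.12178665 -0.33063672] 0.0
1 54 [[-5.0, 34.1, 91.1], [-0.4, 37.7, 94.2], [3.1, 41.3, 96.0]]
-1 56 [[-3.7, -41.8, 89.8], [0.6, -38.1, 93.9], [4.1, -34.4, 95.2]]
tyre 1636 [ 0.4844 -0.0301] [0.0755 0.024 ] 19.74 [ 0.4888 -0.029   0.149 ]
```

The wheel stays seated: offsets under 1 mm, both axle ends level, the robot touching nothing. Handing in.

```bash
python3 -c "
from workcell import order; print(order.job_done())"
```

```text
the job is handed in; nothing more can be done
None
```

The job is handed in: the brush lies flat in the tray and the axle wheel measured seated in the stand to within about 1 mm, axle ends level. I never touched the plain wheel, bottle or block, but did not re-measure them at the end.

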